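# Push the vial carrier through the L-slot to the reader

### The job

Bring the orange vial carrier to the reader: push it with the fingertips so that its guide pin follows the L-shaped slot in the white loading deck, along the first leg to the corner and then along the second leg until it is fully home against the end of the slot beside the grey reader, then take the hand away. Push only on the side of the orange disc: do not lift or tip the carrier and do not touch the vials standing in it. Leave the spare vial, the tip box and the tube rack where they stand.

Things in the scene. Friction and masses are not known exactly. Their poses are not given: they have to be found in the camera images.
- deck: white loading deck fixed to the bench, 250 x 250 mm, 18 mm thick; origin at its centre on the bench, z up. A dark L-shaped slot 14 mm wide: first leg along deck +x from slot_start to slot_corner, second along deck +y to slot_home, 100 mm each; square ends 7 mm past these points. Grey reader 120 x 60 mm, 50 mm high, outside the +y edge, its face at deck y 125 mm, centred at x 50 mm
- slot_start (a point): centre line of the slot at the start of the first leg, on the deck's top face (18 mm above the bench); deck coordinates x -50, y -50 mm
- slot_corner (a point): centre of the slot's corner, on the deck's top face; deck coordinates x 50, y -50 mm
- slot_home (a point): home position at the end of the second leg, on the deck's top face, in the middle of a painted green circle; deck coordinates x 50, y 50 mm. With the pin against the end wall the carrier stands 2 mm further along +y
- carrier: loose orange disc 90 mm across, 26 mm high, 0.25 to 0.5 kg, lying on the deck; under its centre a pin 10 mm across, 12 mm long, hangs in the slot with 2 mm play each side. Origin at the centre of the disc's underside. Slides against a friction of a few N, may turn about its pin, and stays where it is left. Starts in the first leg, 0 to 20 mm past slot_start
- vials: four clear vials with green caps, fixed in the carrier's top within 32 mm of its axis; the caps end 52 mm above the deck. Origin and axes are the carrier's. Not to be touched
- spare_vial: loose clear vial with a blue cap, 27 mm in diameter at the cap, 45 mm high, standing on the deck inside the bend of the L, clear of the carrier's path; origin at the centre of its underside. Leave alone
- tip_box: loose pipette-tip box, blue with a clear top, 85 x 120 mm, 67 mm high, on the bench on the deck's -y side; origin at the centre of its underside. Leave alone
- tube_rack: loose red rack 90 x 160 mm with eight clear tubes with green caps, 105 mm high, on the bench beyond the reader; origin at the centre of its underside. Leave alone
There are look-alikes about, which are no part of the job. Of the things that look like the carrier, the middle-sized one is meant.

How it is judged:
On the way:
1. the carrier's pin reaches the corner of the slot (x of carrier in the frame of deck above 0.043 m and y of carrier in the frame of deck below -0.035 m), for 0.05 s.
At the end, for the whole second after the job is handed in: the carrier lies flat and at rest on the deck with its pin within 5 mm of the stop at the end of the slot's second leg; spare vial, tip box and tube rack are within 20 mm of where they began (y of carrier in the frame of deck above 0.047 m and horizontal distance between carrier and slot_home below 0.006 m and z of carrier in the frame of deck below 0.021 m and angle between carrier's own z axis and vertical below 0.08 rad and linear speed of carrier below 0.01 m/s and distance of each of spare_vial, tip_box, tube_rack from where it was at the start of the episode below 0.02 m); the robot touches nothing.
It fails at once if the carrier is lifted (more than 6 mm off the deck) (z of carrier in the frame of deck above 0.024 m).
It fails at once if the carrier is tipped by more than 0.2 rad (angle between carrier's own z axis and vertical above 0.2 rad).
It fails at once if the vials in the carrier are touched (contact force between any of the fingers, the arm and vials above 0.5 N).
It fails at once if the spare vial, tip box or tube rack is moved by more than 20 mm or knocked over (distance of any of spare_vial, tip_box, tube_rack from where it was at the start of the episode above 0.02 m or angle between any of spare_vial, tip_box, tube_rack's own z axis and vertical above 0.4 rad).
It also fails if it takes over 48 s, if anything falls off the work surface, if the arm or the gripper's body presses on something with over 40 N, if the wrist force passes 120 N, or if a joint passes its speed limit or range.

### The arm

A 7-joint arm with a two-finger parallel gripper is mounted at the origin on the work surface. World frame = base frame: x ahead of the robot, y to its left, z up, the work surface at z = 0. Lengths are in m, angles in rad, forces in N, time in s.
With the tool pointing down it reaches from about 0.4 to 0.875 m from the base axis. Payload 19.3 kg.
Tool frame: the origin (TCP) lies at the very end of the fingers, on their centre line; the grasp point (between the pads) lies 19 mm behind it; z points along the fingers, y is the direction in which the jaws open and shut (so a half turn about z gives the same grasp; the last joint's range is limited). The gripper opens to 85 mm and grips with 20 to 120 N. Pads are 22 mm wide; open, the fingers measure 114 mm over their backs; the gripper's body (76 mm by 85 mm) begins 54 mm behind the grasp point. The pads swing forward as they close: fully open they stand 13 mm farther back than shut.
Start: joints at [1.148, 0.521, -0.036, 1.599, 0.021, 1.021, -0.113], TCP at [0.216, -0.587, 0.231] pointing down, gripper open.
Joint ranges: [-2.91, 2.91], [-0.3, 2.13], [-1.5, 1.42], [0.17, 2.43], [-1.26, 4.41], [0.16, 1.93], [-2.52, 2.52]. Speed limits (rad/s): [1.89, 1.89, 2.39, 2.39, 3.01, 3.01, 3.01].

### API

Orientations are given as [roll, pitch, yaw] about the fixed x, y, z axes, in that order (R = Rz(yaw) Ry(pitch) Rx(roll)).
In Python, from workcell import telemetry, imaging, ticket gives the robot as it stands.
- The arm moves only by the tool carry_out, never from a script. Its argument "series" is a list of rows, each a list of 7 numbers: the shift along the tool's x, y, z in m, then the turn, a rotation vector about the tool's x, y, z in rad, then the closure in counts, from 0 (fully open) to 255 (shut). In form: [[tx, ty, tz, ax, ay, az, jaw], ...]. A call has 1 to 10 rows; each row is the pose to reach, as a shift and turn from the pose commanded when the call began, along the tool's axes at that moment; what a row does not reach only later rows make up. A row lasts 1/8 s, in which the tool goes at most 62.5 mm and 10.7 degrees, less where a joint would pass 70% of its speed; a pose out of reach is approached as far as the arm can. A call with a gripper value outside its range is refused whole. The fingers move at their own pace and stop on an object; "force" is the grip in N (left out, the last holds). Time passes only in rows, so rows that repeat a pose let the fingers close. It gives the time, the measured TCP pose, the force and the opening at its end, in the units of the state.
- telemetry.observe(): the state, without advancing time (a new reading comes with each control period).
- imaging.grab_frame(name): name is "side" or "top"; returns (picture, depth): 400x640x3 uint8, blue, green, red; 400x640 float32, m along the optical axis (not along the pixel's ray), 0 where there is no reading.
- imaging.camera_info(name): a dict with "mtx" (3x3 intrinsics, pixels), "extrinsics" (4x4, takes a point from camera to world coordinates). Camera axes: x right, y down, z forward; pixel columns grow to the right and rows downward; lengths in m; the calibration is good to about 2 mm. A picture is of the moment at which its call begins. camera_info takes no time and is no camera call.
- ticket.job_done(): hands the job in, once; it reports no verdict.
The state is a dict: "clock": time; "qpos": joint angles; "qd": joint speeds; "joint_efforts": joint torques, N m; "position": TCP position; "tool_rot": TCP orientation; "force": force on the tool from outside, world axes, zero at the start; "moment": the same for the moment, N m; "grip_width": finger opening in m.
Only numpy, scipy, OpenCV 4.12 (cv2) and the standard library are available. Lean on these libraries where they do the work, as an engineer would, in place of code of your own. Each camera call takes 0.05 s, during which the arm holds its last target.

## Working session

There is one attempt and no reset: what is moved stays moved. The work goes in short steps, Python scripts to look and compute and a tool call to move; the robot and the scene stay as the last step left them, time stands still between calls to the robot, and variables do not carry over. Pictures are saved under pics/ and viewed, and the job is handed in when it is done.

Besides the shell and the picture viewer there is one more tool, called after "Emit:" as name(argument=value, ...), one argument or row to a line, values as JSON. carry_out: Moves the arm, as the interface text tells. Its arguments: {"type":"object","properties":{"series":{"type":"array"},"force":{"type":"number"}},"required":["series"]}

```bash
mkdir -p pics; ls
python3 - <<'E'
from workcell import telemetry, imaging
import cv2, numpy as np
print(telemetry.observe())
for n in ("side","top"):
    p,d=imaging.grab_frame(n); cv2.imwrite(f"pics/{n}0.png",p); np.save(f"{n}0.npy",d)
    print(n,imaging.camera_info(n))
E
```

```text
pics
{'clock': 0.0, 'qpos': array([ 1.14778618,  0.52200466, -0.03633362,  1.60000649,  0.02120945,
        1.02110991, -0.11283206]), 'qd': array([-0.00090969,  0.00108049,  0.00071065,  0.0016008 ,  0.0021923 ,
        0.00076783, -0.00106035]), 'joint_efforts': array([-2.11577157e-03, -9.27114487e+01,  1.97871119e+00, -3.69935739e+01,
        1.77650212e-02,  8.17100750e-03,  5.44948534e-05]), 'position': array([ 0.21580757, -0.58619492,  0.23073204]), 'tool_rot': array([-3.14045291e+00,  8.72635988e-05,  3.52778479e-01]), 'force': array([ 0.42431012, -0.45107862,  0.33832409]), 'moment': array([-0.00666222, -0.05167255,  0.01559229]), 'grip_width': 0.08529412534331361}
side {'mtx': array([[516.567996  ,   0.        , 318.46800934],
       [  0.        , 516.567996  , 201.91958656],
       [  0.        ,   0.        ,   1.        ]]), 'extrinsics': array([[-0.9472121 , -0.1668349 ,  0.27377975,  0.23944557],
       [-0.32053466,  0.47457425, -0.81977851,  0.98159414],
       [ 0.00683885, -0.86426003, -0.50299884,  0.58404401],
       [ 0.        ,  0.        ,  0.        ,  1.        ]])}
top {'mtx': array([[395.49481372,   0.        , 319.84705199],
       [  0.        , 395.49481372, 202.06564604],
       [  0.        ,   0.        ,   1.        ]]), 'extrinsics': array([[-0.00620165, -0.99789071,  0.06461939,  0.49562757],
       [-0.99946681,  0.00825708,  0.03158989,  0.06446502],
       [-0.03205683, -0.06438902, -0.99740985,  1.17750224],
       [ 0.        ,  0.        ,  0.        ,  1.        ]])}
```

View pics/top0.png

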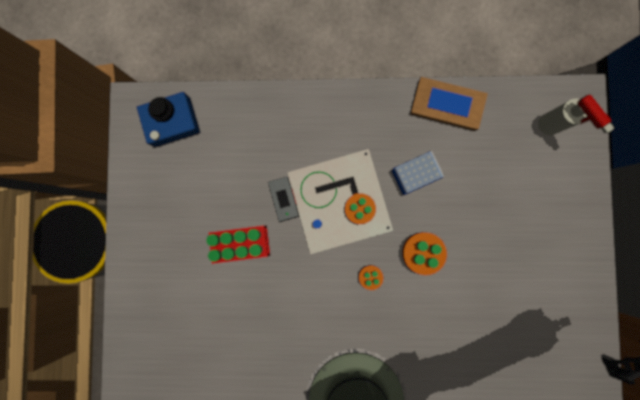

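View pics/side0.png

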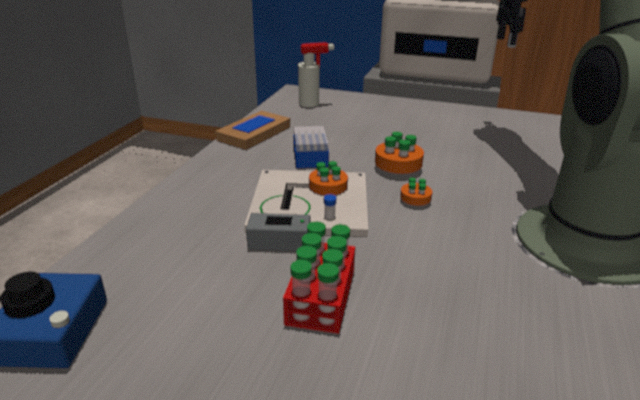

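Things that look like the carrier, in the top view: a large disc at (425,254), a small disc at (370,277), and a middle-sized one at (360,208) on the deck's slot. The middle-sized one is the carrier, which I'll check in a crop.

Run:
```python
import cv2
p=cv2.imread("pics/top0.png"); c=p[140:300,260:460]
cv2.imwrite("pics/crop0.png",cv2.resize(c,None,fx=4,fy=4,interpolation=cv2.INTER_CUBIC)[:600])
```

```text
(no output)
```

View pics/crop0.png

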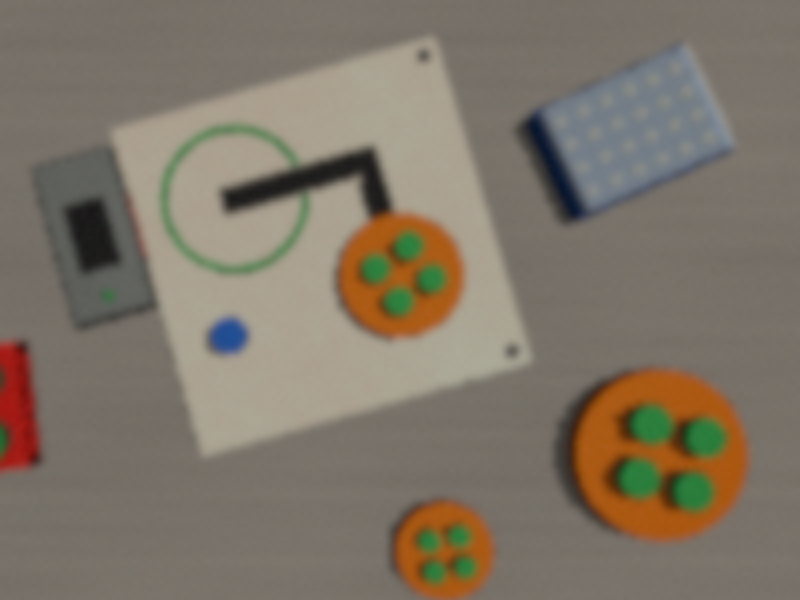

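The crop confirms it: the middle-sized disc at crop (401,275) sits over the slot. The deck corners are at crop (112,128), (437,37), (533,362) and (203,458), and the home circle is at (235,198).

```bash
cat > h.py <<'E'
import numpy as np, cv2
from scipy.optimize import least_squares
from workcell import imaging, telemetry
def cam(n):
    i=imaging.camera_info(n); return i["mtx"],i["extrinsics"]
def proj(n,P):
    K,E=cam(n); P=np.atleast_2d(P); c=(P-E[:3,3])@E[:3,:3]; q=c@K.T; return q[:,:2]/q[:,2:]
def onz(n,uv,z):
    K,E=cam(n); r=E[:3,:3]@np.linalg.solve(K,[uv[0],uv[1],1]); return E[:3,3]+r*(z-E[2,3])/r[2]
def d2w(pose,P):
    P=np.atleast_2d(np.array(P,float)); c,s=np.cos(pose[2]),np.sin(pose[2])
    return np.c_[pose[0]+c*P[:,0]-s*P[:,1],pose[1]+s*P[:,0]+c*P[:,1],P[:,2]]
def w2d(pose,P):
    P=np.atleast_2d(P); c,s=np.cos(pose[2]),np.sin(pose[2]); x=P[:,0]-pose[0];y=P[:,1]-pose[1]
    return np.c_[c*x+s*y,-s*x+c*y,P[:,2]]
E
python3 - <<'E'
from h import *
f=lambda a:np.array(a,float)/4+[260,140]-0.375
px=f([(533,362),(437,37),(112,128),(203,458),(235,198)])
P=[(-.125,-.125,.018),(.125,-.125,.018),(.125,.125,.018),(-.125,.125,.018),(.05,.05,.018)]
r=least_squares(lambda q:(proj("top",d2w(q,P))-px).ravel(),[.6,.05,.25])
print(r.x,r.fun.round(2)); np.save("deck.npy",r.x); pose=r.x
for nm,uv,z in [("carrier",(401,275),.044),("vial cap",(228,335),.063),("small",(444,550),.02),("big",(660,455),.04)]:
    w=onz("top",f([uv])[0],z); print(nm,w,w2d(pose,w))
p=cv2.imread("pics/side0.png")
Q=P+[(-.05,-.05,.018),(.05,-.05,.018)]
for (u,v) in proj("side",d2w(pose,Q)): cv2.circle(p,(int(round(u)),int(round(v))),2,(255,0,255),-1)
t=np.linspace(0,2*np.pi,60)
cen=w2d(pose,onz("top",f([(401,275)])[0],.044))[0]
for (u,v) in proj("side",d2w(pose,np.c_[cen[0]+.045*np.cos(t),cen[1]+.045*np.sin(t),0*t+.044])): cv2.circle(p,(int(round(u)),int(round(v))),0,(255,255,0),-1)
cv2.imwrite("pics/side1.png",cv2.resize(p[110:270,200:400],None,fx=3.75,fy=3.75))
E
```

```text
[0.57378605 0.04283898 0.26935885] [ 0.03  0.22 -0.09 -0.19 -0.16  0.29 -0.1  -0.42  0.32  0.1 ]
carrier [ 0.55002616 -0.0141067   0.044     ] [[-0.03805716 -0.04856948  0.044     ]]
vial cap [0.50777184 0.10921509 0.063     ] [[-0.04597027  0.08154997  0.063     ]]
small [ 0.35225943 -0.04419564  0.02      ] [[-0.23669983 -0.02494509  0.02      ]]
big [ 0.42106423 -0.19586792  0.04      ] [[-0.21073804 -0.1894582   0.04      ]]
```

View pics/side1.png

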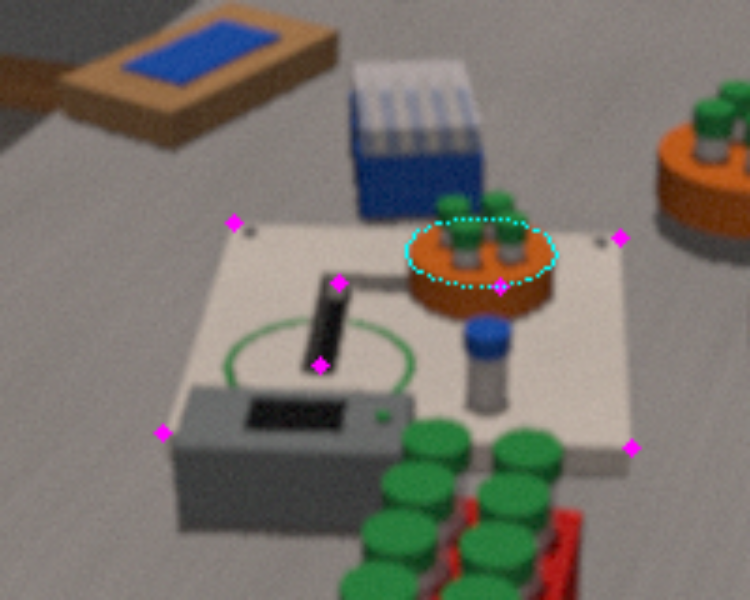

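```bash
cat >> h.py <<'E'
from scipy.spatial.transform import Rotation as R
def rel(xd,yd,z,yawd=0.0):
    """shift+turn from measured pose to deck-xy, world z, yaw relative to deck x"""
    pose=np.load("deck.npy"); s=telemetry.observe()
    A=R.from_euler("xyz",s["tool_rot"]); T=d2w(pose,[(xd,yd,z)])[0]
    B=R.from_euler("xyz",[np.pi,0,pose[2]+yawd])
    print("world",T.round(4),"shift",A.inv().apply(T-s["position"]).round(4),"turn",(A.inv()*B).as_rotvec().round(4),"now deck",w2d(pose,s["position"])[0].round(4))
E
python3 - <<'E'
from h import *
rel(-.107,-.0486,.15)
rel(-.107,-.0486,.024)
E
```

```text
world [ 0.4836 -0.0325  0.15  ] shift [ 0.4426 -0.4271  0.0812] turn [-0.001   0.0001  0.0834] now deck [-0.5125 -0.5111  0.2308]
world [ 0.4836 -0.0325  0.024 ] shift [ 0.4426 -0.4269  0.2072] turn [-0.001   0.0001  0.0834] now deck [-0.5125 -0.5111  0.2308]
```

Emit:
carry_out(
  series=[
    [0.045,-0.043,0,-0.001,0,0.01,255],
    [0.09,-0.086,0,-0.001,0,0.02,255],
    [0.135,-0.13,0,-0.001,0,0.03,255],
    [0.18,-0.174,0.01,-0.001,0,0.04,255],
    [0.225,-0.217,0.02,-0.001,0,0.05,255],
    [0.27,-0.26,0.03,-0.001,0,0.06,255],
    [0.315,-0.304,0.045,-0.001,0,0.07,255],
    [0.36,-0.347,0.06,-0.001,0,0.0834,255],
    [0.4,-0.387,0.07,-0.001,0,0.0834,255],
    [0.4426,-0.427,0.081,-0.001,0,0.0834,255],
  ],
  force=60,
)

```text
clock: 1.35
position: [0.4842, -0.031, 0.1499]
tool_rot: [3.141, 0.0, 0.269]
force: [2.0, -0.2, -0.9]
grip_width: 0.0
```

Run:
```python
from h import *
s=telemetry.observe(); print(s["clock"],s["position"],s["tool_rot"],s["force"],s["grip_width"],abs(s["qd"]).max())
rel(-.107,-.0486,.024)
```

```text
1.35 [ 0.48423557 -0.0309716   0.1498661 ] [3.14057561e+00 4.64135028e-05 2.69323111e-01] [ 2.03673108 -0.18494969 -0.91712378] 3.37679783173377e-05 1.010495225203147
world [ 0.4836 -0.0325  0.024 ] shift [-0.001   0.0012  0.1259] turn [ 0.001  0.    -0.   ] now deck [-0.106  -0.0473  0.1499]
```

Emit:
carry_out(
  series=[
    [0,0,0.03,0,0,0,255],
    [0,0,0.06,0,0,0,255],
    [0,0,0.075,0,0,0,255],
    [0,0,0.075,0,0,0,255],
  ],
)

```text
clock: 1.85
position: [0.4834, -0.033, 0.0748]
tool_rot: [3.141, 0.001, 0.269]
force: [0.4, 0.1, 0.5]
grip_width: 0.0
```

Run:
```python
from h import *
rel(-.107,-.0486,.024)
for n,(a,b,c,d) in dict(side=(90,270,200,440),top=(140,300,260,460)).items():
    p,_=imaging.grab_frame(n); cv2.imwrite(f"pics/{n}2.png",cv2.resize(p[a:b,c:d],None,fx=3,fy=3,interpolation=cv2.INTER_CUBIC))
print(telemetry.observe()["force"])
```

```text
world [ 0.4836 -0.0325  0.024 ] shift [ 0.0004 -0.0005  0.0508] turn [ 0.0006  0.0014 -0.0001] now deck [-0.1074 -0.049   0.0748]
[ 0.52491945 -0.36176839  0.38328273]
```

View pics/side2.png

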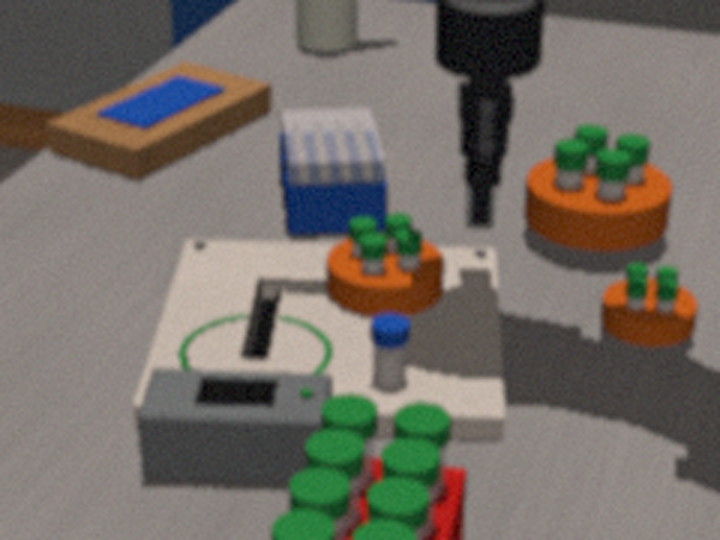

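View pics/top2.png

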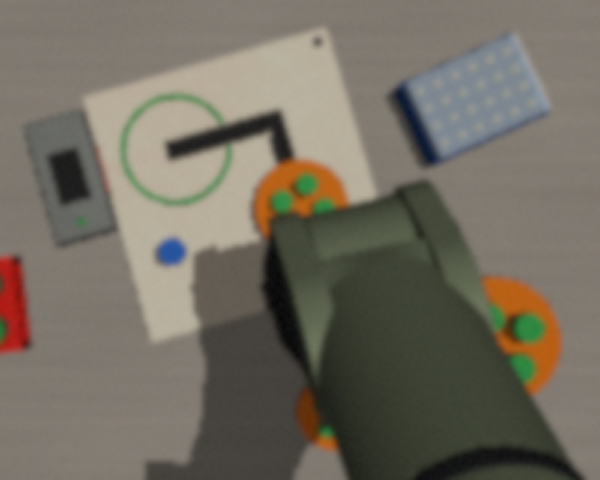

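Emit:
carry_out(
  series=[
    [0,0,0.025,0,0,0,255],
    [0,0,0.045,0,0,0,255],
    [0,0,0.049,0,0,0,255],
    [0,0,0.049,0,0,0,255],
    [0.006,0,0.049,0,0,0,255],
    [0.012,0,0.049,0,0,0,255],
    [0.016,0,0.049,0,0,0,255],
    [0.02,0,0.049,0,0,0,255],
  ],
)

```text
clock: 2.95
position: [0.503, -0.0277, 0.0263]
tool_rot: [3.141, 0.001, 0.269]
force: [-2.9, -1.0, 1.6]
grip_width: -0.0
```

Run:
```python
from h import *
rel(-.107,-.0486,.024)
for n,(a,b,c,d) in dict(side=(90,270,200,440)).items():
    p,_=imaging.grab_frame(n); cv2.imwrite(f"pics/{n}3.png",cv2.resize(p[a:b,c:d],None,fx=3,fy=3,interpolation=cv2.INTER_CUBIC))
print(telemetry.observe()["force"])
```

```text
world [ 0.4836 -0.0325  0.024 ] shift [-0.02   -0.0006  0.0023] turn [ 0.001   0.0006 -0.0001] now deck [-0.087  -0.0492  0.0263]
[-1.18584108  0.70317676  0.30936189]
```

View pics/side3.png

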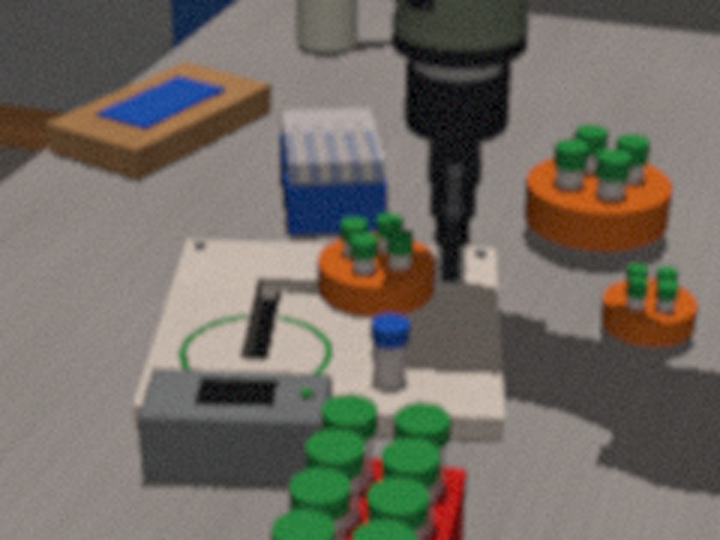

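The carrier has moved along the slot by about 7 mm, as predicted, and the finger sits beside the disc at (450,275). I'll keep pushing.

Emit:
carry_out(
  series=[
    [0.007,0,0,0,0,0,255],
    [0.014,0,0,0,0,0,255],
    [0.021,0,0,0,0,0,255],
    [0.028,0,0,0,0,0,255],
    [0.035,0,0,0,0,0,255],
    [0.042,0,0,0,0,0,255],
    [0.049,0,0,0,0,0,255],
    [0.056,0,0,0,0,0,255],
    [0.062,0,0,0,0,0,255],
    [0.067,0,0,0,0,0,255],
  ],
)

```text
clock: 4.25
position: [0.568, -0.0098, 0.0263]
tool_rot: [3.141, 0.0, 0.269]
force: [-1.3, -0.8, -0.9]
grip_width: 0.0002
```

Run:
```python
from h import *
rel(-.006,-.049,.026)
for n,(a,b,c,d) in dict(side=(90,270,200,440),top=(140,300,260,460)).items():
    p,_=imaging.grab_frame(n); cv2.imwrite(f"pics/{n}4.png",cv2.resize(p[a:b,c:d],None,fx=3,fy=3,interpolation=cv2.INTER_CUBIC))
```

```text
world [ 0.581 -0.006  0.026] shift [ 0.0136 -0.0002  0.0003] turn [ 0.001   0.     -0.0001] now deck [-0.0196 -0.0492  0.0263]
```

View pics/side4.png

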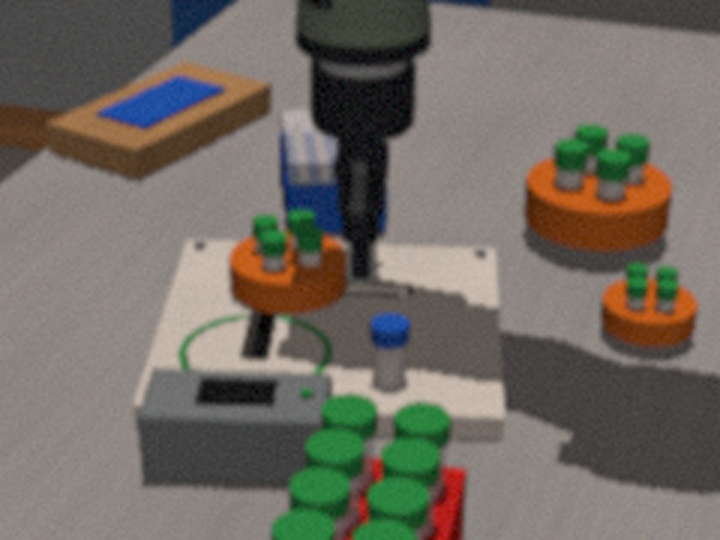

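View pics/top4.png

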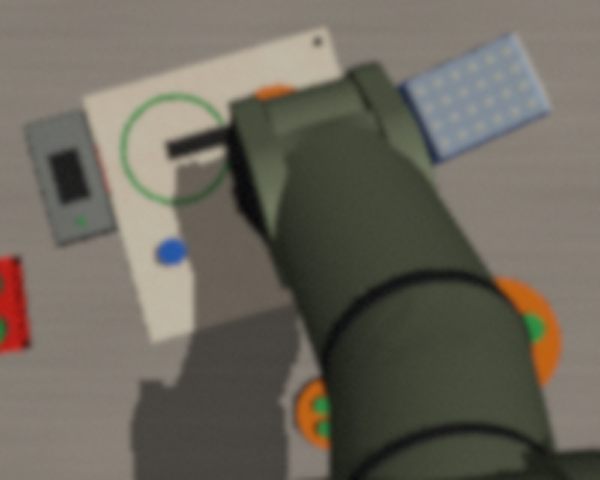

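Emit:
carry_out(
  series=[
    [0.005,0,0,0,0,0,255],
    [0.009,0,0,0,0,0,255],
    [0.012,0,0,0,0,0,255],
    [0.0145,0,0,0,0,0,255],
    [0.0145,0,0,0,0,0,255],
    [0.0145,0,0,0,0,0,255],
  ],
)

```text
clock: 5.1
position: [0.5818, -0.0059, 0.0264]
tool_rot: [3.141, -0.001, 0.269]
force: [-1.0, -0.6, 1.0]
grip_width: 0.0001
```

Run:
```python
from h import *
rel(-.004,-.049,.026); s=telemetry.observe(); print(s["force"],s["clock"])
p,_=imaging.grab_frame("side")
pose=np.load("deck.npy"); t=np.linspace(0,2*np.pi,80); q=p.copy()
for (u,v) in proj("side",d2w(pose,np.c_[.05+.045*np.cos(t),-.05+.045*np.sin(t),0*t+.044])): cv2.circle(q,(int(round(u)),int(round(v))),0,(255,255,0),-1)
cv2.imwrite("pics/side5.png",cv2.resize(q[140:230,240:360],None,fx=6,fy=6,interpolation=cv2.INTER_CUBIC))
```

```text
world [ 0.583  -0.0055  0.026 ] shift [ 0.0012 -0.0001  0.0004] turn [ 0.001  -0.0006  0.    ] now deck [-0.0052 -0.0491  0.0264]
[-1.00499577 -0.64526609  0.97859016] 5.1
```

View pics/side5.png

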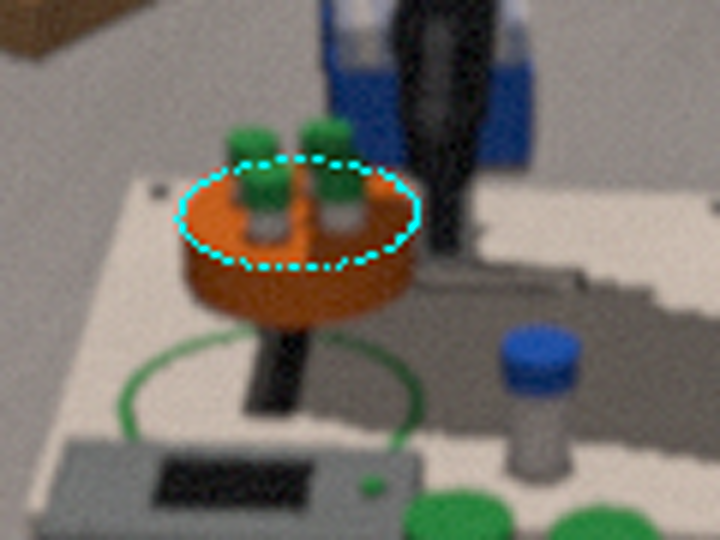

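Emit:
carry_out(
  series=[
    [0.0008,0,0,0,0,0,255],
    [0.0016,0,0,0,0,0,255],
    [0.0016,0,0,0,0,0,255],
  ],
)

```text
clock: 5.52
position: [0.5831, -0.0056, 0.0263]
tool_rot: [3.141, 0.0, 0.269]
force: [-3.1, -1.3, 2.0]
grip_width: -0.0
```

Emit:
carry_out(
  series=[
    [-0.015,0,0,0,0,0,255],
    [-0.025,0,0,0,0,0,255],
    [-0.025,0,-0.05,0,0,0,255],
    [-0.025,0,-0.1,0,0,0,255],
    [-0.025,0,-0.11,0,0,0,255],
  ],
)

```text
clock: 6.15
position: [0.5606, -0.0121, 0.1394]
tool_rot: [3.139, -0.005, 0.269]
force: [-0.1, -0.2, -0.8]
grip_width: 0.0
```

Run:
```python
from h import *
rel(.05,-.121,.13,np.pi/2); s=telemetry.observe(); print(s["force"],s["clock"],s["qpos"])
p,_=imaging.grab_frame("side")
pose=np.load("deck.npy"); t=np.linspace(0,2*np.pi,80); q=p.copy()
for (u,v) in proj("side",d2w(pose,np.c_[.052+.045*np.cos(t),-.05+.045*np.sin(t),0*t+.044])): cv2.circle(q,(int(round(u)),int(round(v))),0,(255,255,0),-1)
cv2.imwrite("pics/side6.png",cv2.resize(q[140:230,240:360],None,fx=6,fy=6,interpolation=cv2.INTER_CUBIC))
```

```text
world [ 0.6542 -0.0605  0.13  ] shift [0.0773 0.0715 0.01  ] turn [ 0.0055 -0.0022 -1.5711] now deck [-0.0274 -0.0495  0.1394]
[-0.12179736 -0.23583753 -0.78898834] 6.15 [ 0.05789432  0.53928498 -0.19646614  1.85210237  0.14810438  0.75897822
 -1.52028914]
```

View pics/side6.png

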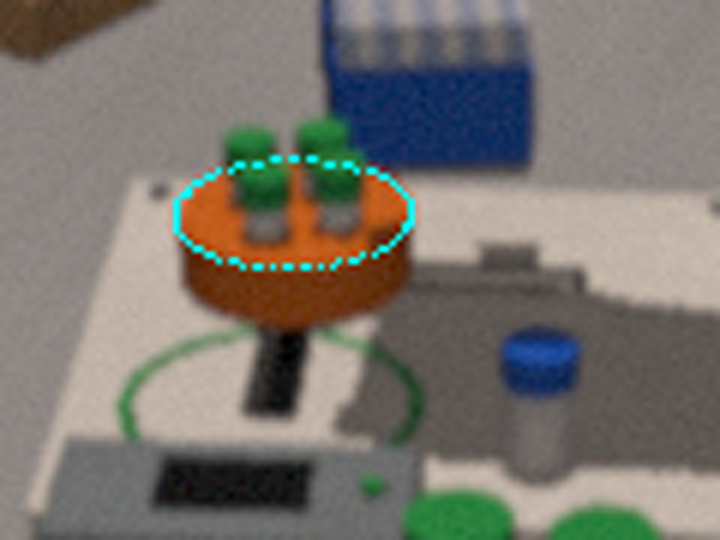

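The carrier is at the corner: the x = 52 mm overlay matches. Next I'll go round to its -y side and turn the tool by 90°.

Emit:
carry_out(
  series=[
    [0,0.01,0,0,0,-0.17,255],
    [0.01,0.02,0,0,0,-0.35,255],
    [0.02,0.03,0,0,0,-0.52,255],
    [0.03,0.04,0,0,0,-0.7,255],
    [0.04,0.05,0,0,0,-0.87,255],
    [0.05,0.06,0,0,0,-1.05,255],
    [0.06,0.07,0,0,0,-1.22,255],
    [0.07,0.0715,0,0,0,-1.4,255],
    [0.078,0.0715,0,0,0,-1.57,255],
    [0.078,0.0715,0,0,0,-1.571,255],
  ],
)

```text
clock: 7.45
position: [0.6529, -0.06, 0.1348]
tool_rot: [-3.14, -0.001, 1.84]
force: [-0.6, -0.5, 0.6]
grip_width: 0.0003
```

Run:
```python
from h import *
rel(.05,-.121,.026,np.pi/2); s=telemetry.observe(); print(s["force"],s["clock"],s["qpos"])
p,_=imaging.grab_frame("side")
cv2.imwrite("pics/side7.png",cv2.resize(p[50:230,200:440],None,fx=3,fy=3,interpolation=cv2.INTER_CUBIC))
```

```text
world [ 0.6542 -0.0605  0.026 ] shift [-0.0009  0.0012  0.1088] turn [-0.0011 -0.0006 -0.0005] now deck [ 0.0489 -0.1202  0.1348]
[-0.55979851 -0.51567673  0.62633814] 7.45 [ 0.36389936  0.73502024 -0.5766213   1.57189714  0.45737432  0.97387369
 -0.08712226]
```

View pics/side7.png

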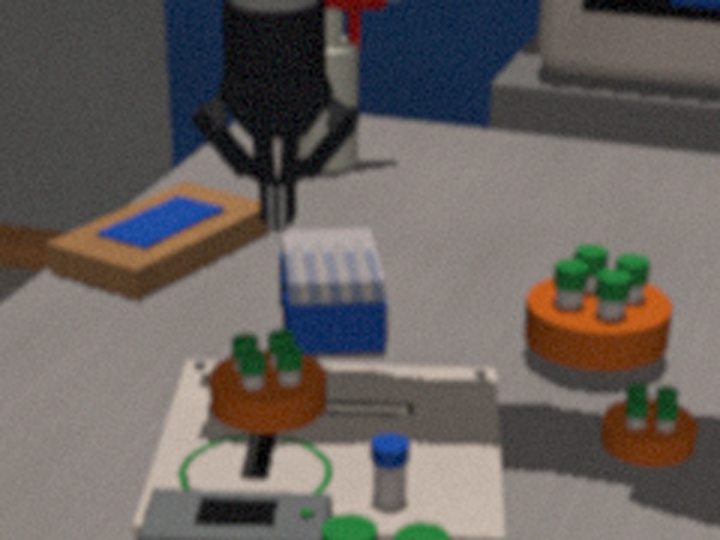

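Emit:
carry_out(
  series=[
    [0,0.0012,0.04,0,0,0,255],
    [0,0.0012,0.08,0,0,0,255],
    [0,0.0012,0.1,0,0,0,255],
    [0,0.0012,0.109,0,0,0,255],
    [0,0.0012,0.109,0,0,0,255],
    [0.005,0.0012,0.109,0,0,0,255],
    [0.01,0.0012,0.109,0,0,0,255],
    [0.015,0.0012,0.109,0,0,0,255],
    [0.02,0.0012,0.109,0,0,0,255],
    [0.026,0.0012,0.109,0,0,0,255],
  ],
)

```text
clock: 8.75
position: [0.6476, -0.035, 0.0276]
tool_rot: [3.141, 0.001, 1.84]
force: [0.9, -3.4, 2.3]
grip_width: 0.0003
```

Run:
```python
from h import *
rel(.05,-.006,.026,np.pi/2); s=telemetry.observe(); print(s["force"],s["clock"])
p,_=imaging.grab_frame("side")
cv2.imwrite("pics/side8.png",cv2.resize(p[90:270,200:440],None,fx=3,fy=3,interpolation=cv2.INTER_CUBIC))
```

```text
world [0.6236 0.0504 0.026 ] shift [ 0.0887 -0.0005  0.0014] turn [ 0.0004  0.0014 -0.0003] now deck [ 0.0505 -0.0947  0.0276]
[ 0.85845547 -3.35931403  2.29009263] 8.75
```

View pics/side8.png

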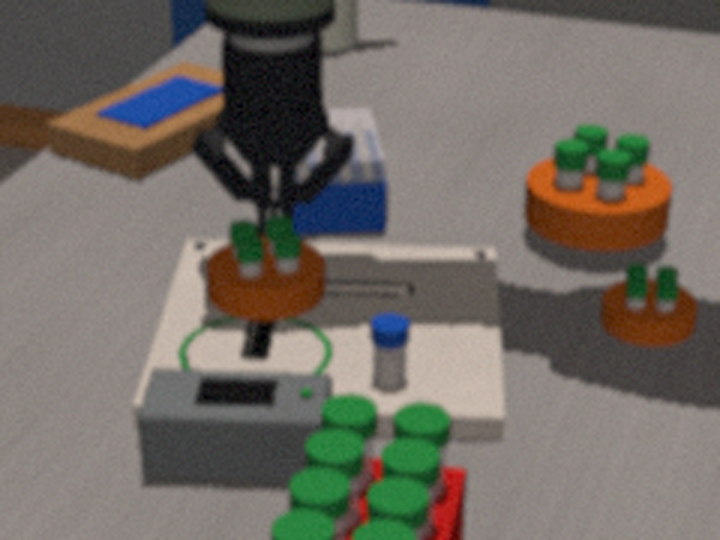

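The carrier has started down the second leg, with the finger behind the disc at about (270,225) and a push of 3.4 N. I'll continue.

Emit:
carry_out(
  series=[
    [0.006,0,0,0,0,0,255],
    [0.012,0,0,0,0,0,255],
    [0.018,0,0,0,0,0,255],
    [0.024,0,0,0,0,0,255],
    [0.03,0,0,0,0,0,255],
    [0.036,0,0,0,0,0,255],
    [0.042,0,0,0,0,0,255],
    [0.048,0,0,0,0,0,255],
    [0.053,0,0,0,0,0,255],
    [0.056,0,0,0,0,0,255],
  ],
)

```text
clock: 10.05
position: [0.6325, 0.0194, 0.0273]
tool_rot: [-3.142, 0.001, 1.841]
force: [-0.1, -3.8, 2.2]
grip_width: -0.0
```

Run:
```python
from h import *
rel(.05,-.006,.026,np.pi/2); s=telemetry.observe(); print(s["force"],s["clock"])
p,_=imaging.grab_frame("side")
cv2.imwrite("pics/side9.png",cv2.resize(p[90:270,200:440],None,fx=3,fy=3,interpolation=cv2.INTER_CUBIC))
```

```text
world [0.6236 0.0504 0.026 ] shift [ 0.0322 -0.0003  0.0013] turn [-0.      0.0009  0.0005] now deck [ 0.0503 -0.0382  0.0273]
[-0.05110329 -3.8398406   2.21924969] 10.05
```

View pics/side9.png

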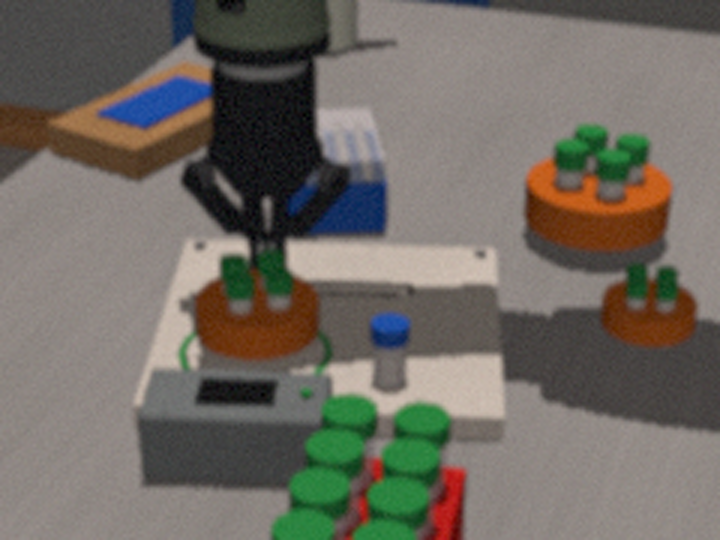

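Emit:
carry_out(
  series=[
    [0.006,0,0,0,0,0,255],
    [0.012,0,0,0,0,0,255],
    [0.018,0,0,0,0,0,255],
    [0.023,0,0,0,0,0,255],
    [0.027,0,0,0,0,0,255],
    [0.03,0,0,0,0,0,255],
    [0.031,0,0,0,0,0,255],
    [0.031,0,0,0,0,0,255],
  ],
)

```text
clock: 11.1
position: [0.6243, 0.049, 0.0272]
tool_rot: [3.142, 0.001, 1.84]
force: [-0.7, -0.4, 0.5]
grip_width: 0.0002
```

Run:
```python
from h import *
rel(.05,-.004,.026,np.pi/2); s=telemetry.observe(); print(s["force"],s["clock"])
```

```text
world [0.623  0.0523 0.026 ] shift [ 0.0035 -0.0003  0.0012] turn [0.     0.0007 0.0003] now deck [ 0.0503 -0.0075  0.0272]
[-0.74404068 -0.37350608  0.54533113] 11.1
```

Emit:
carry_out(
  series=[
    [0.0015,0,0,0,0,0,255],
    [0.003,0,0,0,0,0,255],
    [0.004,0,0,0,0,0,255],
    [0.004,0,0,0,0,0,255],
  ],
)

```text
clock: 11.6
position: [0.6232, 0.0529, 0.0272]
tool_rot: [-3.142, 0.001, 1.841]
force: [0.0, -1.1, -0.1]
grip_width: 0.0001
```

Emit:
carry_out(
  series=[
    [0.001,0,0,0,0,0,255],
    [0.0015,0,0,0,0,0,255],
    [0.0015,0,0,0,0,0,255],
  ],
)

```text
clock: 11.98
position: [0.6231, 0.0531, 0.0273]
tool_rot: [-3.142, 0.002, 1.84]
force: [1.3, -6.2, 0.3]
grip_width: 0.0003
```

Emit:
carry_out(
  series=[
    [0.001,0,0,0,0,0,255],
    [0.001,0,0,0,0,0,255],
  ],
)

```text
clock: 12.22
position: [0.6231, 0.0532, 0.0273]
tool_rot: [-3.142, 0.003, 1.839]
force: [3.4, -9.3, 1.2]
grip_width: -0.0001
```

The force is rising with no further movement, so the pin is against the stop. I'll retreat along -y, then go up.

Emit:
carry_out(
  series=[
    [-0.01,0,0,0,0,0,255],
    [-0.025,0,0,0,0,0,255],
    [-0.04,0,0,0,0,0,255],
    [-0.04,0,-0.05,0,0,0,255],
    [-0.04,0,-0.1,0,0,0,255],
    [-0.07,0.05,-0.12,0,0,0,255],
    [-0.11,0.05,-0.15,0,0,0,255],
    [-0.16,0.02,-0.17,0,0,0,255],
    [-0.21,0,-0.18,0,0,0,255],
    [-0.21,0,-0.18,0,0,0,255],
  ],
)

```text
clock: 13.48
position: [0.6778, -0.1539, 0.208]
tool_rot: [-3.142, 0.003, 1.833]
force: [0.4, 1.2, -0.0]
grip_width: 0.0003
```

Run:
```python
from h import *
pose=np.load("deck.npy"); t=np.linspace(0,2*np.pi,80)
s=telemetry.observe(); print(s["force"],s["clock"],s["position"])
for n,(a,b,c,d) in dict(side=(130,260,220,380),top=(140,270,250,410)).items():
    p,_=imaging.grab_frame(n)
    z=cv2.resize(p[a:b,c:d],None,fx=4.5,fy=4.5,interpolation=cv2.INTER_CUBIC)
    for (u,v) in proj(n,d2w(pose,np.c_[.05+.045*np.cos(t),.052+.045*np.sin(t),0*t+.044])): cv2.circle(z,(int((u-c+.5)*4.5),int((v-a+.5)*4.5)),1,(255,255,0),-1)
    cv2.imwrite(f"pics/{n}10.png",z)
```

```text
[ 0.4424786   1.15632003 -0.02313303] 13.475 [ 0.677821   -0.15385717  0.20799546]
```

View pics/side10.png

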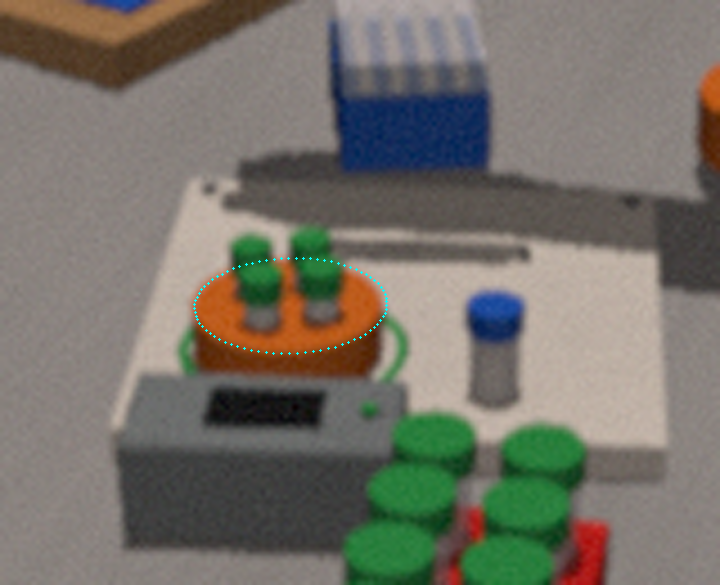

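View pics/top10.png

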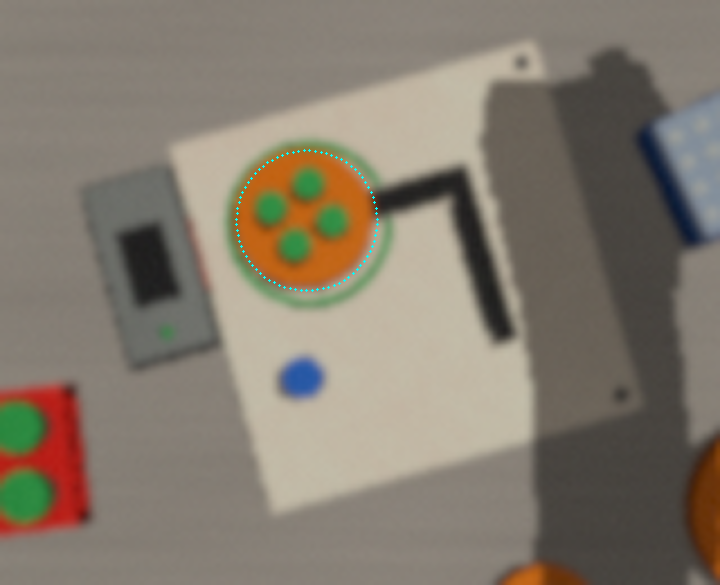

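The overlay of the home position matches the disc in both views, at side (290,305) and top (306,220). The disc lies flat, and the spare vial, tip box and rack look unmoved.

Run:
```python
from workcell import ticket
print(ticket.job_done())
```

```text
the job is handed in; nothing more can be done
None
```

I pushed the carrier, the middle-sized orange disc, with the closed fingertips along the first leg to the corner. I then went round it, turned the tool 90° and pushed it along the second leg to the end stop. The job is handed in, with no verdict reported; the last clock reading was 13.5 s.

- **At the stop:** the resisting force rose from about 1 N to 9 N over the last 2.5 mm commanded while the tool moved only about 0.3 mm. I took that as the pin being against the end wall.
- **Position:** in both camera views the disc matched the predicted outline at deck (50, 52) mm, to within about 2 mm, and it lies flat.
- **Other objects:** the spare vial, tip box and tube rack looked unmoved in the final pictures. I judged this by eye and did not measure it.
- **Hand:** it was withdrawn clear, 0.21 m above the bench and touching nothing.

No check failed or disagreed.

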